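# Hold a slide carrier in the dryer's keyed slot

### The job

Slide the dryer's shutter fully open by its knob, then lift the slide carrier with the flat bar handle out of its stand, turn it so that its rib matches the notch of the slot, and lower its blade through the slot until more than half of the blade is below the cover. Finish while still holding it there, upright, still and hanging from the gripper, with its flange clear of the cover and the blade not pressed against the slot. Leave the spare carrier and everything else on the bench where it stands.

Things in the scene. Friction and masses are not known exactly. Their poses are not given: they have to be found in the camera images.
- dryer: Slide dryer, a fixed grey box 160 (x) by 220 (y) by 120 mm high with an aluminium cover; origin under its centre, z up. The cover is 12 mm thick, its upper face 120 mm above the origin, hollow below it down to 10 mm above the table. Its keyed slot is described at slot.
- slot (a point): Centre of the slot at the level of the cover's upper face, axes as the dryer's. The slot goes through the cover: 10 mm wide (x from -5 to +5) and 42 mm long (y from -21 to +21), with a key notch in its +x edge, from y = +5 to +15, reaching to x = +9 mm. It is hidden under the shutter at the start. Slot and notch are each 2 mm wider than the blade and rib that pass through.
- shutter (a joint): Steel shutter, 50 by 80 by 4 mm, that slides on the cover along the dryer's +y: 0 m = shut over the slot (it may start up to 12 mm open), 0.060 m = fully open, at its stop. Stays where it is left; about 1.5 N of friction.
- shutter_knob (a point): Centre of the shutter's upright black knob (10 mm in the dryer's x, 24 mm in y, 26 mm high; its foot on the shutter's upper face, 4.5 mm above the cover), moves with the shutter. Lies 40 mm from the slot's centre in the dryer's +y when shut.
- carrier: Loose white plastic slide carrier, about 80 g, hanging upright in its stand, glass slide on its -x face. Origin: middle of the blade's lower end, z up. Blade 8 (x) by 40 (y) mm, 84 mm long, lower end rounded at 4 mm radius; above it a flange 28 (x) by 54 (y) by 6 mm, underside 84 mm above the origin. It fits the slot only with its x, y along the dryer's x, y.
- carrier_grip (a point): Middle of the carrier's handle, a flat upright bar 12 (carrier x) by 36 (y) by 38 mm high on top of the flange; this point is 109 mm above the carrier's origin, 19 mm above the flange's upper face. Axes as the carrier's.
- carrier_tab (a point): Outer end of the tab in the flange's +x edge (10 mm wide in y, 23 mm from the carrier's middle in x, 10 mm in y, 87 mm above its origin). Below the tab a rib runs down the blade's +x face: y from 6 to 14 mm, out to x = 8 mm, from 10 mm above the carrier's origin upward; it goes into the slot's notch.
- stand: The carrier's fixed grey stand, 48 (x) by 70 (y) by 90 mm high, origin under its centre; the carrier's flange rests on its top, the blade hangs in its open pocket (17 by 46 mm) with 2 to 3 mm of play. Carrier and stand start with the same axes.
- spare: Bystander: a spare carrier of the same size and colour but with a round knob (20 mm wide) for a handle, no slide, rib or tab, hanging in its own like stand; origin at the blade's lower end.
- spare_stand: The spare carrier's fixed stand, like the other.
- swab_jar: Bystander: glass jar 72 mm wide, 95 mm high, full of wooden swab sticks up to 170 mm high; origin under its centre.
- amber: Bystander: brown reagent bottle 56 mm wide, 110 mm high; origin under its centre.
- pot: Bystander: small white pot 40 mm wide, 42 mm high; origin under its centre.
- slide_box: Bystander: open white slide box 85 by 60 by 22 mm; origin under its centre.
- box_lid: Bystander: red lid of the slide box, 88 by 63 by 18 mm, lying open side up; origin under its centre.
- lighter: Bystander: green lighter 75 by 22 by 11 mm, lying; origin under its centre.
There are look-alikes about, which are no part of the job. What is shaped like the carrier but red is not meant.

How it is judged (in metres and radians):
On the way, in this order (a step that is already met when the one before it is completed fails the run):
1. the shutter is fully open (beyond 54 mm of 60) (value of joint shutter above 0.054 m), for 0.2 s.
2. the carrier is held by the fingers, lifted clear of its stand (z of carrier in the frame of stand above 0.092 m and contact force between the fingers and carrier above 3 N), for 0.2 s.
At the end, for the whole second after the job is handed in: Shutter open beyond 52 mm; carrier's lower end 42 to 81 mm below the cover's upper face (flange 3 mm clear), within 6 mm of the slot's centre, turned as the slot within 0.12 rad (tab on its +x side), 0.10 rad of upright, under 20 mm/s; gripped with over 3 N, pressing on the dryer with under 12 N (value of joint shutter above 0.052 m and z of carrier in the frame of slot between -0.081 and -0.042 m and horizontal distance between carrier and slot below 0.006 m and angle between the x axis of carrier and the x axis of dryer, either way round below 0.12 rad and x of carrier_tab in the frame of slot above 0.015 m and angle between carrier's own z axis and vertical below 0.1 rad and contact force between the fingers and carrier above 3 N and contact force between carrier and dryer below 12 N and linear speed of carrier below 0.02 m/s); the arm keeps its last pose, push and grip.
It fails at once if the spare carrier is moved by more than 30 mm (distance of spare from where it was at the start of the episode above 0.03 m).
It fails at once if another thing on the bench is moved by more than 30 mm (distance of any of swab_jar, amber, pot, slide_box, box_lid, lighter from where it was at the start of the episode above 0.03 m).
It also fails if it takes over 58 s, if anything falls off the work surface, if the arm or the gripper's body presses on something with over 40 N, if the wrist force passes 120 N, or if a joint passes its speed limit or range.

### The arm

A 6-joint arm with a two-finger parallel gripper is mounted at the origin on the work surface. World frame = base frame: x ahead of the robot, y to its left, z up, the work surface at z = 0. Lengths are in m, angles in degrees, forces in N, time in s.
With the tool pointing down it reaches from about 0.325 to 0.9 m from the base axis. Payload 6.1 kg.
Tool frame: the origin (TCP) lies at the very end of the fingers, on their centre line; the grasp point (between the pads) lies 19 mm behind it (arm.grip_depth is the distance from the TCP to the grasp point, in m); z points along the fingers, y is the line along which they close (so a half turn about z gives the same grasp; the last joint's range is limited). The gripper opens to 85 mm and grips with 20 to 120 N. Pads are 22 mm wide; open, the fingers measure 114 mm over their backs; the gripper's body (76 mm by 85 mm) begins 54 mm behind the grasp point. The pads swing forward as they close: fully open they stand 13 mm farther back than shut.
Start: joints at [-80.506, 12.628, 87.462, -0, 79.91, -7.225], TCP at [0.18, -0.599, 0.231] pointing down, gripper open.
Joint ranges: [-170.65, 170.65], [-52.31, 119.04], [5.05, 147.46], [-71.25, 251.25], [11.57, 151.72], [-153.62, 153.62]. Speed limits (degrees/s): [147.25, 147.25, 172.46, 180, 180, 180].

### API

Orientations are given as [roll, pitch, yaw] about the fixed x, y, z axes, in that order (R = Rz(yaw) Ry(pitch) Rx(roll)).
In Python, from cell import sensors, optics, hand_in, arm gives the robot as it stands.
- The arm moves only by the shell command python3 -m jog 'ROWS' [FORCE]. ROWS is a JSON object of lists of equal length, an entry for each row: "rot": the turn, a rotation vector about the tool's x, y, z in units of 5 degrees (1.0 is 5 degrees), a list of three; "xyz": the shift along the tool's x, y, z in units of 40 mm (1.0 is 40 mm), a list of three; "jaw": the opening, from 0 (shut) to 1 (fully open). In form: {"rot": [[wx, wy, wz], ...], "xyz": [[tx, ty, tz], ...], "jaw": [jaw, ...]}. A call has 1 to 20 rows; each row shifts and turns the commanded pose from where the row before left it, along the tool's axes as they then stand; what a row does not reach is not made up. A row lasts 1/12 s, in which the tool goes at most 41.7 mm and 7.16 degrees, less where a joint would pass 70% of its speed; a pose out of reach is approached as far as the arm can. A call is refused whole if a number of a shift passes 1 or a number of a turn 1, either way. A call with a gripper value outside its range is refused whole. The fingers move at their own pace and stop on an object; FORCE is the grip in N (left out, the last holds). Time passes only in rows, so rows that do not move let the fingers close. It gives the time, the measured TCP pose, the force, the opening and the grip force at its end, in the units of the state.
- sensors.get_obs(): the state, without advancing time (a new reading comes with each control period).
- optics.capture(name): name is "side" or "top" or "wrist"; returns (picture, depth): 480x640x3 uint8, red, green, blue; 480x640 float32, m along the optical axis (not along the pixel's ray), 0 where there is no reading.
- optics.calibration(name): a dict with "camera_matrix" (3x3 intrinsics, pixels), "extrinsics" (4x4, takes a point from world to camera coordinates). Camera axes: x right, y down, z forward; pixel columns grow to the right and rows downward; lengths in m; the calibration is good to about 2 mm. The wrist camera is an equidistant fisheye: a pixel r from the principal point sees the ray r / f radians off the axis. A picture is of the moment at which its call begins: read the wrist's pose just before it. calibration takes no time and is no camera call; for the wrist camera it gives the pose at the moment of the call.
- hand_in(): hands the job in; it is judged then, once.
The state is a dict: "time_s": time; "joints": joint angles; "qvel": joint speeds; "effort": joint torques, N m; "tcp_pos": TCP position; "ee_rot": TCP orientation; "ft_force": force on the tool from outside, world axes, zero at the start; "ft_torque": the same for the moment, N m; "finger_gap": opening from 0.0 (shut) to 1.0 (fully open); "grip_force": force on a finger pad.
Only numpy, scipy, OpenCV 4.12 (cv2) and the standard library are available. Lean on these libraries where they do the work, as an engineer would, in place of code of your own. Each camera call takes 0.05 s, during which the arm holds its last target. There are 200 camera calls.

## Working session

There is one attempt and no reset: what is moved stays moved. The work goes in short steps, Python scripts to look and compute and a shell command to move; the robot and the scene stay as the last step left them, time stands still between calls to the robot, and variables do not carry over. Pictures are saved under pics/ and viewed, at most 10 in all, crops included, and the job is handed in when it is done.

```bash
ls; mkdir -p pics; python3 - <<'E'
from cell import sensors, optics
import cv2,numpy as np
o=sensors.get_obs();print(o)
for n in ["top","side"]:
    p,d=optics.capture(n);c=optics.calibration(n)
    cv2.imwrite(f"pics/{n}0.png",p[:,:,::-1]);np.savez(f"{n}0.npz",p=p,d=d,K=c["camera_matrix"],E=c["extrinsics"])
    print(n,c)
E
```

```text
pics
{'time_s': 0.0, 'joints': array([-8.05060332e+01,  1.26766800e+01,  8.75259090e+01,  2.75597883e-04,
        7.99100375e+01, -7.22442417e+00]), 'qvel': array([ 0.03232762,  0.03997612,  0.05506079, -0.0109079 ,  0.1011833 ,
       -0.01162177]), 'effort': array([ 2.55905097e-04, -4.96893704e+01, -3.89396346e+01, -2.66572952e-04,
        1.09676967e-02,  6.07162427e-07]), 'tcp_pos': array([ 0.17969557, -0.59797775,  0.23018236]), 'ee_rot': array([-1.79888302e+02, -1.44325534e-02,  1.67183283e+01]), 'ft_force': array([ 0.83302973, -0.60976005, -0.07134288]), 'ft_torque': array([ 0.05690326, -0.0429993 , -0.00713784]), 'grip_force': 0.0, 'finger_gap': 1.0007247983168368}
top {'camera_matrix': array([[463.97973065,   0.        , 319.45306867],
       [  0.        , 463.97973065, 245.07394725],
       [  0.        ,   0.        ,   1.        ]]), 'extrinsics': array([[-4.64794348e-04, -9.99796611e-01,  2.01623389e-02,
        -2.14197503e-02],
       [-9.82112935e-01, -3.34002495e-03, -1.88263187e-01,
         5.91970549e-01],
       [ 1.88292239e-01, -1.98891975e-02, -9.81911632e-01,
         8.10657839e-01],
       [ 0.00000000e+00,  0.00000000e+00,  0.00000000e+00,
         1.00000000e+00]])}
side {'camera_matrix': array([[460.77822998,   0.        , 316.80156225],
       [  0.        , 460.77822998, 240.46724692],
       [  0.        ,   0.        ,   1.        ]]), 'extrinsics': array([[ 0.9396362 , -0.34203689,  0.00972513, -0.54426806],
       [-0.25630972, -0.72238893, -0.64223015,  0.21647199],
       [ 0.22669173,  0.60097005, -0.76645016,  0.7835915 ],
       [ 0.        ,  0.        ,  0.        ,  1.        ]])}
```

View pics/top0.png

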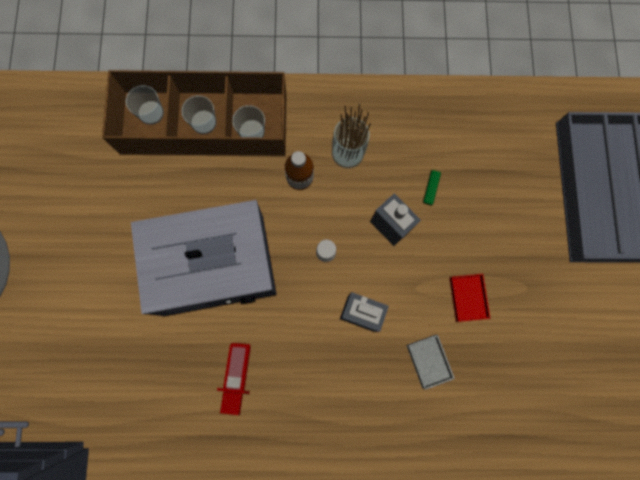

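View pics/side0.png

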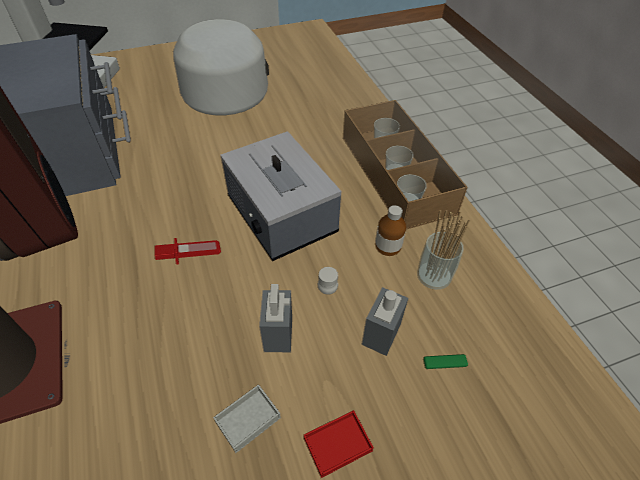

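The top view shows:
- **Dryer:** at (203,258), with its black knob at (193,254). The shutter slides to the image's left, which is about world +y.
- **Carrier candidates:** the white one with a flat bar at (366,310), the white one with a round knob at (401,212), which is the spare, and the red look-alike lying at (235,380).

The one at (366,310) fits the description: white, flat bar and tab. I'll confirm it in an enlarged crop.

```bash
cat > h.py <<'E'
import numpy as np,cv2
def load(n):
    z=np.load(n); return z["p"],z["d"],z["K"],z["E"]
def world(d,K,E):
    v,u=np.mgrid[:480,:640]
    c=np.stack([(u-K[0,2])/K[0,0]*d,(v-K[1,2])/K[1,1]*d,d],-1)
    return (c-E[:3,3])@E[:3,:3]
def ray_at_z(uv,z,K,E):
    r=E[:3,:3].T@np.array([(uv[0]-K[0,2])/K[0,0],(uv[1]-K[1,2])/K[1,1],1]);o=-E[:3,:3].T@E[:3,3]
    return o+r*(z-o[2])/r[2]
E
python3 - <<'E'
from h import *
p,d,K,E=load("top0.npz");b=p[:,:,::-1]
a=cv2.resize(b[285:335,335:395],(480,400),interpolation=cv2.INTER_CUBIC)   # x8
c=cv2.resize(b[195:320,125:285],(640,500),interpolation=cv2.INTER_CUBIC)[:400] # x4
p2,d2,K2,E2=load("side0.npz")
s=cv2.resize(p2[275:355,250:300,::-1],(250,400),interpolation=cv2.INTER_CUBIC) #x5
cv2.imwrite("pics/c1.png",np.hstack([a,s]));cv2.imwrite("pics/c2.png",c)
W=world(d,K,E)
def zr(sl,lo,hi):
    w=W[sl].reshape(-1,3);w=w[(w[:,2]>lo)&(w[:,2]<hi)];return w
for nm,sl,lo,hi in [("cover",np.s_[195:310,125:280],.112,.122),("handle",np.s_[285:335,335:395],.115,.16),("flange",np.s_[285:335,335:395],.09,.102),("standtop",np.s_[285:335,335:395],.08,.091),("knob",np.s_[235:270,175:240],.13,.17)]:
    w=zr(sl,lo,hi)
    if len(w)<5: print(nm,len(w));continue
    r=cv2.minAreaRect((w[:,:2]*1000).astype(np.float32))
    print(nm,len(w),np.median(w[:,2]).round(4),w.mean(0).round(4),r)
E
```

```text
cover 9955 0.1196 [0.5591 0.1872 0.1195] ((561.4356079101562, 185.62054443359375), (161.24542236328125, 220.71713256835938), 10.820128440856934)
handle 178 0.1334 [ 0.4668 -0.0992  0.1324] ((467.26348876953125, -99.81979370117188), (35.532405853271484, 12.293336868286133), 69.7648696899414)
flange 602 0.094 [ 0.4673 -0.0989  0.0937] ((467.08587646484375, -99.95671844482422), (70.02727508544922, 47.707908630371094), 69.81562805175781)
standtop 463 0.0894 [ 0.4643 -0.0992  0.0891] ((466.95068359375, -100.10774230957031), (70.2051773071289, 47.96986770629883), 69.72003936767578)
knob 127 0.149 [0.5586 0.1912 0.1464] ((559.59033203125, 192.3961181640625), (10.302249908447266, 24.12314224243164), 11.297300338745117)
```

View pics/c1.png

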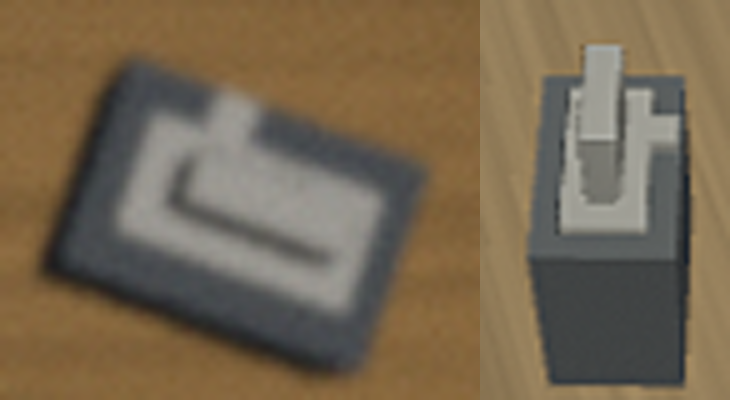

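View pics/c2.png

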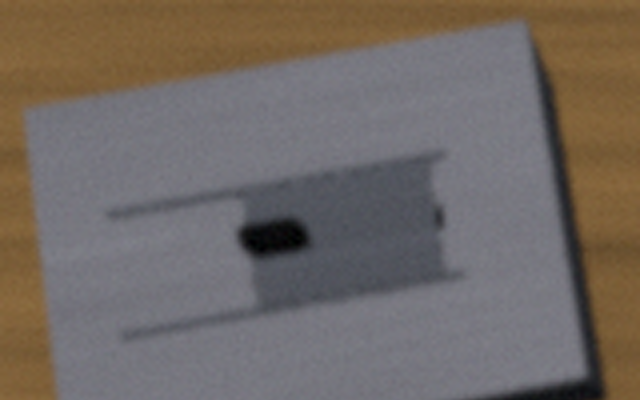

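The crops confirm it. The flat-bar handle sits on a rectangular white flange, with the tab toward world +x and +y, so the carrier yaw is about -20.2°. The shutter's knob is at its left end, and a sliver of slot shows at crop (438,217), so opening is dryer +y. The dryer yaw is about 11°. Next I turn the tool to yaw 101°.

```bash
cat > go.py <<'E'
import sys,numpy as np
from cell import sensors
o=sensors.get_obs();p=o["tcp_pos"];e=o["ee_rot"]
from scipy.spatial.transform import Rotation as Rn
R=Rn.from_euler("xyz",e,degrees=True)
t=np.array(list(map(float,sys.argv[1:4])))
d=R.inv().apply(t-p)
Rt=Rn.from_euler("xyz",[180,0,float(sys.argv[4])],degrees=True)
print("t",o["time_s"],"tcp",p.round(4),"rpy",e.round(2),"units xyz",(d/.04).round(2),"rot",((R.inv()*Rt).as_rotvec(degrees=True)/5).round(2),"F",o["ft_force"].round(1),"gap",round(o["finger_gap"],2),"grip",o["grip_force"])
E
python3 -m jog '{"rot":[[0,0,-0.99],[0,0,-0.99],[0,0,-0.99],[0,0,-0.99],[0,0,-0.99],[0,0,-0.99],[0,0,-0.99],[0,0,-0.99],[0,0,-0.99],[0,0,-0.99],[0,0,-0.99],[0,0,-0.99],[0,0,-0.99],[0,0,-0.99],[0,0,-0.99],[0,0,-0.99],[0,0,-0.99]],"xyz":[[0,0,0],[0,0,0],[0,0,0],[0,0,0],[0,0,0],[0,0,0],[0,0,0],[0,0,0],[0,0,0],[0,0,0],[0,0,0],[0,0,0],[0,0,0],[0,0,0],[0,0,0],[0,0,0],[0,0,0]],"jaw":[1,1,1,1,1,1,1,1,1,1,1,1,0.5,0.5,0.5,0.5,0.5]}' 20
python3 go.py 0.5596 0.1924 0.22 101
```

```text
time_s: 1.52
tcp_pos: [0.1797, -0.5982, 0.2306]
ee_rot: [180.0, -0.1, 101.1]
ft_force: [-0.0, 0.7, -0.0]
finger_gap: 0.503
grip_force: 0.0
t 1.5167 tcp [ 0.1797 -0.5982  0.2306] rpy [ 1.8000e+02 -7.0000e-02  1.0111e+02] units xyz [17.56 13.13  0.29] rot [ 0.   -0.01  0.02] F [-0.   0.7 -0. ] gap 0.5 grip 0.0
```

```bash

python3 -m jog '{"rot":[[0,0,0],[0,0,0],[0,0,0],[0,0,0],[0,0,0],[0,0,0],[0,0,0],[0,0,0],[0,0,0],[0,0,0],[0,0,0],[0,0,0],[0,0,0],[0,0,0],[0,0,0],[0,0,0],[0,0,0],[0,0,0],[0,0,0],[0,0,0]],"xyz":[[0.75,0.56,0],[0.75,0.56,0],[0.75,0.56,0],[0.75,0.56,0],[0.75,0.56,0],[0.75,0.56,0],[0.75,0.56,0],[0.75,0.56,0],[0.75,0.56,0],[0.75,0.56,0],[0.75,0.56,0],[0.75,0.56,0],[0.75,0.56,0],[0.75,0.56,0],[0.75,0.56,0],[0.75,0.56,0],[0.75,0.56,0],[0.75,0.56,0],[0.75,0.56,0],[0.75,0.56,0]],"jaw":[0.5,0.5,0.5,0.5,0.5,0.5,0.5,0.5,0.5,0.5,0.5,0.5,0.5,0.5,0.5,0.5,0.5,0.5,0.5,0.5]}'
python3 go.py 0.5596 0.1924 0.22 101
```

```text
time_s: 3.18
tcp_pos: [0.5068, 0.0771, 0.231]
ee_rot: [-180.0, 0.0, 100.9]
ft_force: [1.7, -1.1, -0.5]
finger_gap: 0.497
grip_force: 0.0
t 3.1833 tcp [0.5068 0.0771 0.231 ] rpy [-179.98    0.    100.89] units xyz [2.58 1.84 0.27] rot [-0.    0.   -0.02] F [ 1.7 -1.1 -0.5] gap 0.5 grip 0.0
```

```bash

python3 -m jog '{"rot":[[0,0,0],[0,0,0],[0,0,0],[0,0,0],[0,0,0],[0,0,0]],"xyz":[[0.64,0.46,0.07],[0.64,0.46,0.07],[0.64,0.46,0.07],[0.64,0.46,0.06],[0,0,0],[0,0,0]],"jaw":[0.5,0.5,0.5,0.5,0.5,0.5]}'
python3 go.py 0.5596 0.1924 0.130 101
python3 - <<'E'
from cell import optics
import cv2,numpy as np
p,d=optics.capture("wrist");c=optics.calibration("wrist");print(c)
cv2.imwrite("pics/w1.png",p[:,:,::-1]);np.savez("w1.npz",p=p,d=d,K=c["camera_matrix"],E=c["extrinsics"])
E
```

```text
time_s: 3.68
tcp_pos: [0.5592, 0.1909, 0.2192]
ee_rot: [-179.9, 0.0, 101.0]
ft_force: [-0.1, -0.2, 0.2]
finger_gap: 0.501
grip_force: 0.0
t 3.6833 tcp [0.5592 0.1909 0.2192] rpy [-1.7987e+02  1.0000e-02  1.0102e+02] units xyz [0.04 0.02 2.23] rot [-0.03  0.    0.  ] F [-0.1 -0.2  0.2] gap 0.5 grip 0.0
{'camera_matrix': array([[371.64829954,   0.        , 316.68497407],
       [  0.        , 371.64829954, 236.73171767],
       [  0.        ,   0.        ,   1.        ]]), 'extrinsics': array([[ 0.98200272,  0.18886219, -0.00131752, -0.58518928],
       [ 0.1810896 , -0.93956156,  0.2905695 ,  0.04355324],
       [ 0.0536397 , -0.28557863, -0.95685298,  0.39216349],
       [ 0.        ,  0.        ,  0.        ,  1.        ]])}
```

View pics/w1.png

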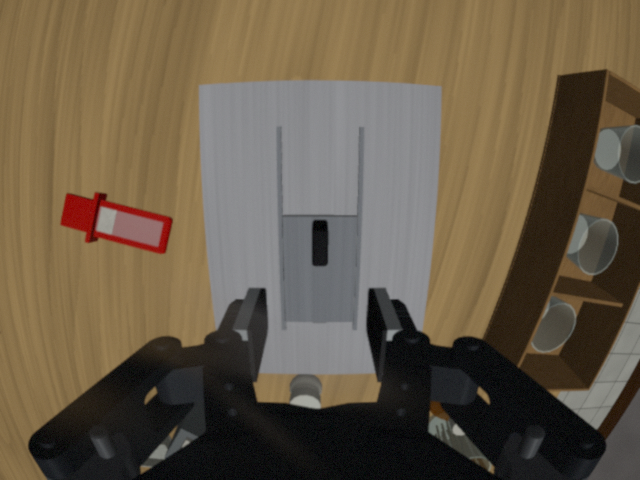

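The wrist view has image up along dryer +y. The knob is at (320,240), centred between the fingers. I descend, grip it, and check.

```bash

python3 -m jog '{"rot":[[0,0,0],[0,0,0],[0,0,0],[0,0,0],[0,0,0],[0,0,0],[0,0,0],[0,0,0],[0,0,0],[0,0,0],[0,0,0],[0,0,0]],"xyz":[[0.04,0.02,0.5],[0,0,0.5],[0,0,0.5],[0,0,0.4],[0,0,0.3],[0,0,0],[0,0,0],[0,0,0],[0,0,0],[0,0,0],[0,0,0],[0,0,0]],"jaw":[0.5,0.5,0.5,0.5,0.5,0.5,0,0,0,0,0,0]}' 25
python3 go.py 0.5596 0.1924 0.130 101
```

```text
time_s: 4.73
tcp_pos: [0.5608, 0.1912, 0.1342]
ee_rot: [179.9, 0.0, 100.9]
ft_force: [-2.6, -2.2, 6.8]
finger_gap: 0.11
grip_force: 28.7
t 4.7333 tcp [0.5608 0.1912 0.1342] rpy [1.7989e+02 3.0000e-02 1.0087e+02] units xyz [ 0.03 -0.03  0.11] rot [ 0.02  0.01 -0.03] F [-2.6 -2.2  6.8] gap 0.11 grip 28.70100438594818
```

```bash

python3 -m jog '{"rot":[[0,0,0],[0,0,0],[0,0,0],[0,0,0],[0,0,0],[0,0,0],[0,0,0],[0,0,0],[0,0,0]],"xyz":[[0.1,0,-0.07],[0.2,0,0],[0.2,0,0],[0.2,0,0],[0.2,0,0],[0.2,0,0],[0.2,0,0],[0,0,0],[0,0,0]],"jaw":[0,0,0,0,0,0,0,0,0]}'
python3 go.py 0.5596 0.1924 0.130 101
```

```text
time_s: 5.48
tcp_pos: [0.5507, 0.2428, 0.1345]
ee_rot: [179.9, 0.0, 100.9]
ft_force: [5.5, 1.2, -9.1]
finger_gap: 0.106
grip_force: 27.0
t 5.4833 tcp [0.5507 0.2428 0.1345] rpy [1.7993e+02 1.0000e-02 1.0089e+02] units xyz [-1.28 -0.02  0.11] rot [ 0.01  0.   -0.02] F [ 5.5  1.2 -9.1] gap 0.11 grip 27.020288407802582
```

```bash

python3 -m jog '{"rot":[[0,0,0],[0,0,0],[0,0,0],[0,0,0]],"xyz":[[0.1,0,0.03],[0.08,0,0],[0,0,0],[0,0,0]],"jaw":[0,0,0,0]}'
python3 go.py 0.5596 0.1924 0.130 101
python3 - <<'E'
from h import *
from cell import optics
p,d=optics.capture("wrist");c=optics.calibration("wrist")
np.savez("w2.npz",p=p,d=d,K=c["camera_matrix"],E=c["extrinsics"])
cv2.imwrite("pics/w2.png",p[:,:,::-1])
E
```

```text
time_s: 5.82
tcp_pos: [0.5506, 0.244, 0.1343]
ee_rot: [180.0, 0.5, 100.8]
ft_force: [4.9, -21.9, 0.0]
finger_gap: 0.109
grip_force: 28.3
t 5.8167 tcp [0.5506 0.244  0.1343] rpy [179.99   0.54 100.81] units xyz [-1.31 -0.02  0.12] rot [ 0.    0.11 -0.04] F [  4.9 -21.9   0. ] gap 0.11 grip 28.321406543254852
```

View pics/w2.png

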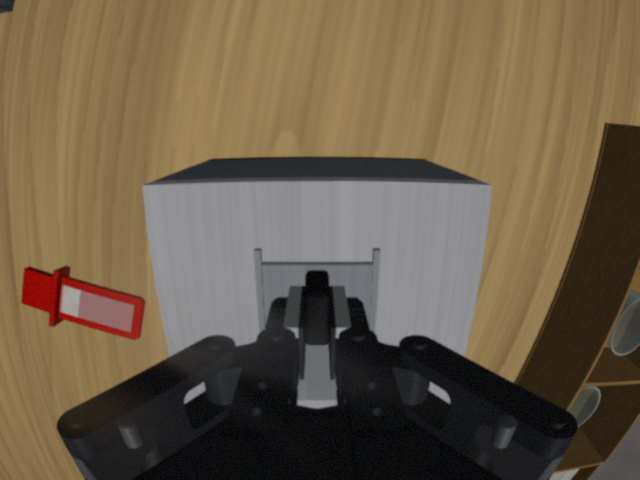

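The shutter met its stop at 22 N after 53.7 mm. Release, lift, and look at the slot.

```bash

python3 -m jog '{"rot":[[0,0,0],[0,0,0],[0,0,0],[0,0,0],[0,0,0],[0,0,0],[0,0,0],[0,0,0],[0,0,0],[0,0,0],[0,0,0]],"xyz":[[-0.1,0,0],[0,0,0],[0,0,0],[0,0,-0.5],[0,0,-0.8],[0,0,-0.8],[-0.7,0,0],[-0.7,0,0],[-0.7,0,0],[0,0,0],[0,0,0]],"jaw":[0.2,0.5,0.5,1,1,1,1,1,1,1,1]}'
python3 - <<'E'
from h import *
from cell import optics
p,d=optics.capture("wrist");c=optics.calibration("wrist")
np.savez("w3.npz",p=p,d=d,K=c["camera_matrix"],E=c["extrinsics"])
p2,d2=optics.capture("top");c=optics.calibration("top")
np.savez("top1.npz",p=p2,d=d2,K=c["camera_matrix"],E=c["extrinsics"])
a=cv2.resize(p[190:390,240:400,::-1],(480,600),interpolation=cv2.INTER_CUBIC)
b=cv2.resize(p2[215:290,200:240,::-1],(320,600),interpolation=cv2.INTER_CUBIC)
cv2.imwrite("pics/w3.png",np.hstack([a,b]))
E
python3 go.py 0.467 -0.0996 0.23 70
```

```text
time_s: 6.78
tcp_pos: [0.5657, 0.1627, 0.2184]
ee_rot: [180.0, -0.0, 100.8]
ft_force: [-0.2, -0.0, 0.4]
finger_gap: 1.003
grip_force: 0.0
t 6.8833 tcp [0.5653 0.164  0.2182] rpy [ 1.7999e+02 -5.0000e-02  1.0089e+02] units xyz [-6.01 -3.66 -0.3 ] rot [-0.   -0.01  6.18] F [-0.6  0.7 -0.3] gap 1.0 grip 0.0
```

View pics/w3.png

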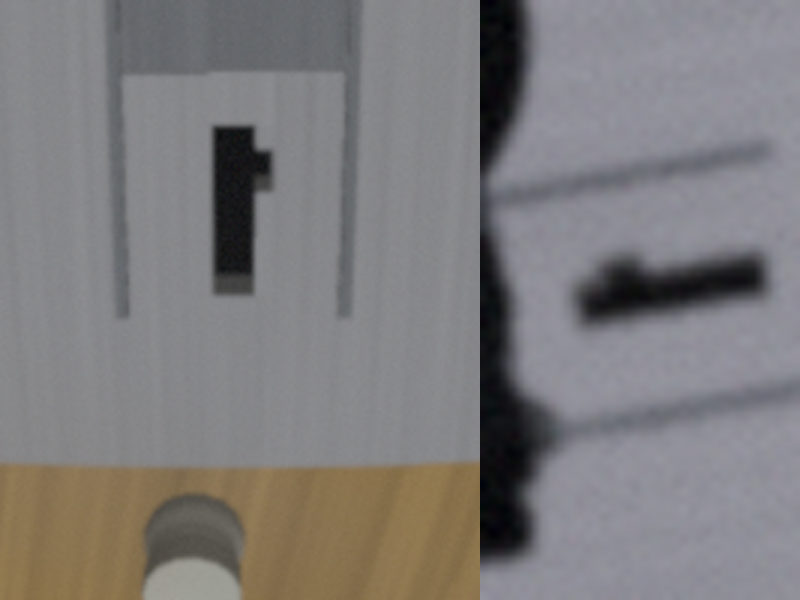

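The shutter is clear of the slot, and the notch is on the upper right (dryer +x, +y). I'll re-capture now that the arm is settled and measure the slot from both cameras.

```bash
cat >> h.py <<'E'
def fish_at_z(uv,z,K,E):
    uv=np.atleast_2d(uv).astype(float);q=(uv-K[:2,2])/K[0,0];r=np.hypot(*q.T)
    s=np.where(r>1e-9,np.sin(r)/np.maximum(r,1e-9),1);ray=np.c_[q*s[:,None],np.cos(r)]@E[:3,:3];o=-E[:3,:3].T@E[:3,3]
    return o+ray*((z-o[2])/ray[:,2])[:,None]
E
python3 - <<'E'
from h import *
from cell import optics,sensors
c=optics.calibration("wrist");t=sensors.get_obs()["tcp_pos"];p,d=optics.capture("wrist")
K,E=c["camera_matrix"],c["extrinsics"];np.savez("w4.npz",p=p,d=d,K=K,E=E)
def ext(mask,f,yaw):
    v,u=np.nonzero(mask);P=f(np.c_[u,v])[:,:2]
    a=np.radians(yaw);L=P@np.array([[np.cos(a),-np.sin(a)],[np.sin(a),np.cos(a)]])
    y0,y1=L[:,1].min(),L[:,1].max();m=(L[:,1]<y0+.022)&(L[:,1]>y0+.004)   # below the notch
    x0,x1=L[m,0].min(),L[m,0].max();C=np.array([(x0+x1)/2,(y0+y1)/2])
    print("n",len(P),"size mm",((x1-x0)*1e3).round(1),((y1-y0)*1e3).round(1),"notch",((L[:,0].max()-C[0])*1e3).round(1),"centre",(C@np.array([[np.cos(a),np.sin(a)],[-np.sin(a),np.cos(a)]])).round(4))
def comp(g,th,box,seed):
    m=np.zeros_like(g,np.uint8);x0,y0,x1,y1=box;m[y0:y1,x0:x1]=g[y0:y1,x0:x1]<th
    n,l=cv2.connectedComponents(m);return l==l[seed[1],seed[0]]
g=cv2.cvtColor(p,cv2.COLOR_RGB2GRAY);print("tcp",t.round(4),g[260,300],g[260,318],g[287,318])
mw=comp(g,110,(290,222,345,300),(318,260))
for y in (10.5,11,11.5): ext(mw,lambda q:fish_at_z(q,.12,K,E),y)
pt,dt,Kt,Et=load("top1.npz");gt=cv2.cvtColor(pt,cv2.COLOR_RGB2GRAY)
x,y=224,251
mt=comp(gt,90,(211,244,237,257),(x,y))
ext(mt,lambda q:np.array([ray_at_z(k,.12,Kt,Et) for k in q]),11)
# dryer yaw by rail edges in the wrist picture: left rail and right rail points from Hough on depth-free edges
e=cv2.Canny(g,40,100);e[:, :270]=0;e[:,365:]=0;e[:150]=0;e[300:]=0
for ln in cv2.HoughLinesP(e,1,np.pi/360,30,minLineLength=40,maxLineGap=5)[:,0]:
    A,B=fish_at_z([ln[:2],ln[2:]],.12,K,E);dd=A-B
    print(ln,(np.degrees(np.arctan2(dd[1],dd[0]))-90).round(2)%180)
# rect angles from depth of the first top view
E
```

```text
tcp [0.5653 0.164  0.2182] 135 21 67
n 911 size mm 9.2 42.3 notch 9.1 centre [0.5698 0.148 ]
n 911 size mm 9.2 42.3 notch 9.3 centre [0.5696 0.148 ]
n 911 size mm 9.3 42.3 notch 9.5 centre [0.5695 0.148 ]
n 134 size mm 9.1 40.0 notch 8.4 centre [0.5695 0.1456]
[274 150 277 279] 10.52
[358 280 361 173] 11.080000000000013
[275 215 354 215] 100.81
[353 280 354 216] 11.740000000000009
[282 254 283 297] 10.19
[311 289 311 234] 10.539999999999992
[324 290 325 250] 9.919999999999987
[281 216 281 257] 9.23
```

Slot estimates agree to about 1 mm: I use (0.5693, 0.1468), yaw 10.8°. Now to the carrier.

```bash

python3 -m jog '{"rot":[[0,0,0],[0,0,0],[0,0,0],[0,0,0],[0,0,0],[0,0,0],[0,0,0],[0,0,0],[0,0,0.89],[0,0,0.89],[0,0,0.89],[0,0,0.89],[0,0,0.89],[0,0,0.89],[0,0,0.89],[0,0,0],[0,0,0]],"xyz":[[-0.75,-0.46,0],[-0.75,-0.46,0],[-0.75,-0.46,0],[-0.75,-0.46,0],[-0.75,-0.46,0],[-0.75,-0.46,0],[-0.75,-0.46,0],[-0.75,-0.46,0],[0,0,0],[0,0,0],[0,0,0],[0,0,0],[0,0,0],[0,0,0],[0,0,0],[0,0,0],[0,0,0]],"jaw":[0.5,0.5,0.5,0.5,0.5,0.5,0.5,0.5,0.5,0.5,0.5,0.5,0.5,0.5,0.5,0.5,0.5]}'
python3 go.py 0.468 -0.0997 0.102 69.8
python3 - <<'E'
from h import *
from cell import optics,sensors
c=optics.calibration("wrist");p,d=optics.capture("wrist")
np.savez("w5.npz",p=p,d=d,K=c["camera_matrix"],E=c["extrinsics"])
cv2.imwrite("pics/w5.png",cv2.resize(p[180:380,220:420,::-1],(600,600),interpolation=cv2.INTER_CUBIC))
E
```

```text
time_s: 8.35
tcp_pos: [0.4665, -0.0995, 0.2181]
ee_rot: [180.0, -0.0, 69.9]
ft_force: [-0.1, -0.7, -1.1]
finger_gap: 0.499
grip_force: 0.0
t 8.35 tcp [ 0.4665 -0.0995  0.2181] rpy [ 1.800e+02 -2.000e-02  6.993e+01] units xyz [0.01 0.04 2.9 ] rot [ 0.   -0.    0.03] F [-0.1 -0.7 -1.1] gap 0.5 grip 0.0
```

View pics/w5.png

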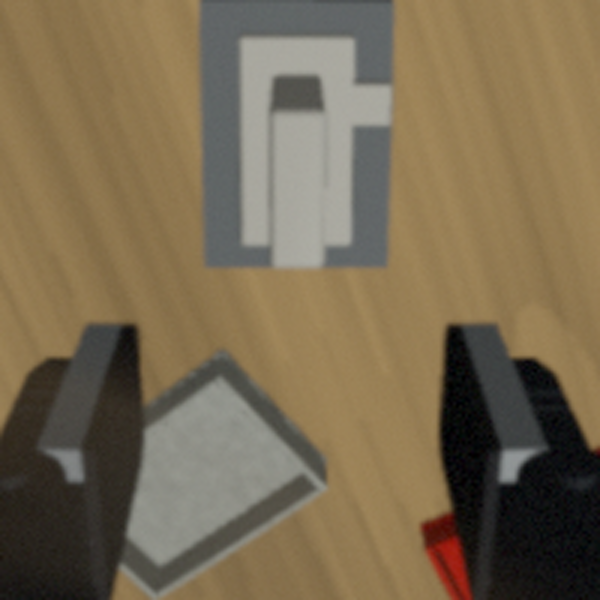

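The wrist view shows the bar-handled carrier with its tab on the right, carrier +x. The handle's top face spans crop (271..325, 110..268). I'll convert that to world.

```bash
python3 - <<'E'
from h import *
p,d,K,E=load("w5.npz")
q=np.array([[271,110],[325,110],[271,268],[325,268]])/3-1/3+[220,180]
P=fish_at_z(q,.134,K,E);print(P.round(4),P.mean(0).round(4))
print(np.hypot(*(P[1]-P[0])[:2]),np.hypot(*(P[2]-P[0])[:2]),np.degrees(np.arctan2(*(P[0]-P[2])[[1,0]])),np.degrees(np.arctan2(*(P[1]-P[3])[[1,0]])))
E
python3 go.py 0.468 -0.0997 0.102 69.8
```

```text
[[ 0.4695 -0.0796  0.134 ]
 [ 0.4801 -0.0835  0.134 ]
 [ 0.4571 -0.1128  0.134 ]
 [ 0.4682 -0.1169  0.134 ]] [ 0.4687 -0.0982  0.134 ]
0.011283550118348817 0.03545469321460217 69.56480367834499 70.39829719641476
t 8.4 tcp [ 0.4664 -0.0997  0.2181] rpy [ 1.800e+02 -1.000e-02  6.993e+01] units xyz [0.01 0.04 2.9 ] rot [ 0.   -0.    0.03] F [-0.2  0.   0.3] gap 0.5 grip 0.0
```

```bash

python3 -m jog '{"rot":[[0,0,0.03],[0,0,0],[0,0,0],[0,0,0],[0,0,0],[0,0,0],[0,0,0],[0,0,0],[0,0,0],[0,0,0],[0,0,0],[0,0,0],[0,0,0],[0,0,0]],"xyz":[[0.02,0.04,0.5],[0,0,0.5],[0,0,0.5],[0,0,0.5],[0,0,0.4],[0,0,0.3],[0,0,0.2],[0,0,0],[0,0,0],[0,0,0],[0,0,0],[0,0,0],[0,0,0],[0,0,0]],"jaw":[0.5,0.5,0.5,0.5,0.5,0.5,0.5,0.5,0,0,0,0,0,0]}' 40
python3 go.py 0.4683 -0.0994 0.102 69.8
```

```text
time_s: 9.57
tcp_pos: [0.4689, -0.1005, 0.1033]
ee_rot: [179.9, -0.0, 69.6]
ft_force: [0.4, 1.8, 6.7]
finger_gap: 0.132
grip_force: 43.0
t 9.5667 tcp [ 0.4689 -0.1005  0.1033] rpy [ 1.7988e+02 -1.0000e-02  6.9570e+01] units xyz [ 0.02 -0.02  0.03] rot [ 0.02 -0.   -0.05] F [0.4 1.8 6.7] gap 0.13 grip 43.005250096321106
```

Gripped at 11.2 mm. Lift it 142 mm.

```bash

python3 -m jog '{"rot":[[0,0,0],[0,0,0],[0,0,0],[0,0,0],[0,0,0],[0,0,0],[0,0,0],[0,0,0],[0,0,0],[0,0,0],[0,0,0],[0,0,0],[0,0,0],[0,0,0],[0,0,0],[0,0,0],[0,0,0],[0,0,0],[0,0,0]],"xyz":[[0,0,-0.2],[0,0,-0.35],[0,0,-0.5],[0,0,-0.5],[0,0,-0.5],[0,0,-0.5],[0,0,-0.5],[0,0,-0.3],[0,0,-0.2],[0,0,0],[0,0,0],[0,0,0],[0,0,0],[0,0,0],[0,0,0],[0,0,0],[0,0,0],[0,0,0],[0,0,0]],"jaw":[0,0,0,0,0,0,0,0,0,0,0,0,0,0,0,0,0,0,0]}'
python3 go.py 0.5695 0.1460 0.245 100.8
```

```text
time_s: 11.15
tcp_pos: [0.468, -0.1003, 0.2441]
ee_rot: [180.0, 0.0, 69.6]
ft_force: [-0.1, -0.1, -1.5]
finger_gap: 0.132
grip_force: 42.2
t 11.15 tcp [ 0.468  -0.1003  0.2441] rpy [180.     0.    69.57] units xyz [ 6.66  0.23 -0.02] rot [ 0.    0.   -6.25] F [-0.1 -0.1 -1.5] gap 0.13 grip 42.158989906311035
```

```bash

python3 -m jog '{"rot":[[0,0,0],[0,0,0],[0,0,0],[0,0,0],[0,0,0],[0,0,0],[0,0,0],[0,0,0],[0,0,0],[0,0,0],[0,0,-0.89],[0,0,-0.89],[0,0,-0.89],[0,0,-0.89],[0,0,-0.89],[0,0,-0.9],[0,0,-0.9],[0,0,0],[0,0,0],[0,0,0]],"xyz":[[0.4,0.02,0],[0.7,0.02,0],[0.7,0.02,0],[0.8,0.03,0],[0.8,0.03,0],[0.8,0.03,0],[0.8,0.02,0],[0.7,0.02,0],[0.6,0.02,0],[0.36,0.02,0],[0,0,0],[0,0,0],[0,0,0],[0,0,0],[0,0,0],[0,0,0],[0,0,0],[0,0,0],[0,0,0],[0,0,0]],"jaw":[0,0,0,0,0,0,0,0,0,0,0,0,0,0,0,0,0,0,0,0]}'
python3 go.py 0.5695 0.1460 0.23 100.8
python3 - <<'E'
from h import *
from cell import optics,sensors
c=optics.calibration("wrist");p,d=optics.capture("wrist")
np.savez("w6.npz",p=p,d=d,K=c["camera_matrix"],E=c["extrinsics"])
p2,d2=optics.capture("side");p3,d3=optics.capture("top")
f=lambda im,s:cv2.resize(im[:,:,::-1],s,interpolation=cv2.INTER_CUBIC)
cv2.imwrite("pics/w6.png",np.hstack([f(p[180:400,220:420],(545,600)),np.vstack([f(p2[90:265,190:340],(255,300)),f(p3[180:330,120:280],(255,300))])]))
E
```

```text
time_s: 12.82
tcp_pos: [0.5696, 0.1459, 0.2441]
ee_rot: [-180.0, 0.0, 100.7]
ft_force: [0.1, -0.2, -0.5]
finger_gap: 0.139
grip_force: 42.2
t 12.8167 tcp [0.5696 0.1459 0.2441] rpy [-1.7999e+02  1.0000e-02  1.0068e+02] units xyz [ 0.   -0.    0.35] rot [-0.    0.   -0.02] F [ 0.1 -0.2 -0.5] gap 0.14 grip 42.168463468551636
```

View pics/w6.png

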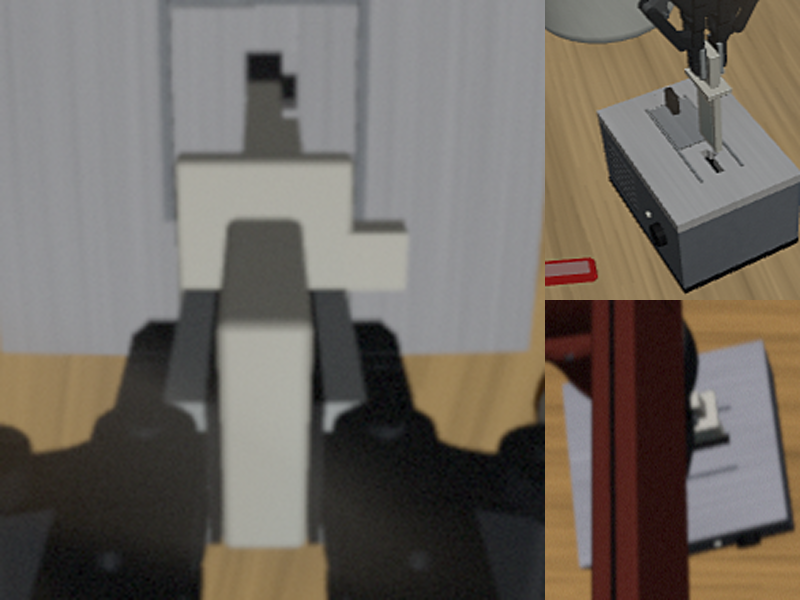

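The carrier hangs upright with its tab to dryer +x. The blade (crop x 246..285) lines up with the slot (246..283). I lower it gently while watching the forces.

```bash

python3 -m jog '{"rot":[[0,0,-0.02],[0,0,0],[0,0,0],[0,0,0],[0,0,0],[0,0,0]],"xyz":[[0,0,0.2],[0,0,0.2],[0,0,0.2],[0,0,0.15],[0,0,0],[0,0,0]],"jaw":[0,0,0,0,0,0]}'
python3 go.py 0.5695 0.1460 0.155 100.8
python3 -m jog '{"rot":[[0,0,0],[0,0,0],[0,0,0],[0,0,0]],"xyz":[[0,0,0.1],[0,0,0.1],[0,0,0],[0,0,0]],"jaw":[0,0,0,0]}'
python3 go.py 0.5695 0.1460 0.155 100.8
```

```text
time_s: 13.47
tcp_pos: [0.5692, 0.1461, 0.2132]
ee_rot: [-179.9, -0.0, 100.9]
ft_force: [0.2, 1.0, -0.2]
finger_gap: 0.133
grip_force: 42.1
t 13.4667 tcp [0.5692 0.1461 0.2132] rpy [-1.7991e+02 -1.0000e-02  1.0091e+02] units xyz [-0.01  0.01  1.45] rot [-0.02 -0.    0.02] F [ 0.2  1.  -0.2] gap 0.13 grip 42.14037358760834
time_s: 13.8
tcp_pos: [0.5694, 0.1462, 0.2058]
ee_rot: [-180.0, -0.0, 100.9]
ft_force: [-0.4, -0.1, -1.2]
finger_gap: 0.131
grip_force: 42.2
t 13.8 tcp [0.5694 0.1462 0.2058] rpy [-179.96   -0.    100.92] units xyz [-0.    0.    1.27] rot [-0.01 -0.    0.02] F [-0.4 -0.1 -1.2] gap 0.13 grip 42.15366303920746
```

It is 11 mm in with no contact force. The rib enters now.

```bash

python3 -m jog '{"rot":[[0,0,0],[0,0,0],[0,0,0],[0,0,0]],"xyz":[[0,0,0.1],[0,0,0.1],[0,0,0],[0,0,0]],"jaw":[0,0,0,0]}'
python3 -m jog '{"rot":[[0,0,0],[0,0,0],[0,0,0],[0,0,0],[0,0,0],[0,0,0]],"xyz":[[0,0,0.15],[0,0,0.15],[0,0,0.15],[0,0,0.1],[0,0,0],[0,0,0]],"jaw":[0,0,0,0,0,0]}'
python3 go.py 0.5695 0.1460 0.155 100.8
```

```text
time_s: 14.13
tcp_pos: [0.5693, 0.1461, 0.1976]
ee_rot: [-179.9, -0.0, 100.9]
ft_force: [-0.2, 0.7, 0.4]
finger_gap: 0.134
grip_force: 42.2
time_s: 14.63
tcp_pos: [0.5693, 0.1462, 0.1755]
ee_rot: [-179.9, -0.0, 100.9]
ft_force: [-0.5, -0.4, -0.9]
finger_gap: 0.131
grip_force: 42.1
t 14.6333 tcp [0.5693 0.1462 0.1755] rpy [-1.7994e+02 -1.0000e-02  1.0092e+02] units xyz [-0.    0.    0.51] rot [-0.01 -0.    0.02] F [-0.5 -0.4 -0.9] gap 0.13 grip 42.13898420333862
```

```bash

python3 -m jog '{"rot":[[0,0,0],[0,0,0],[0,0,0],[0,0,0],[0,0,0],[0,0,0],[0,0,0],[0,0,0],[0,0,0]],"xyz":[[0,0,0.15],[0,0,0.15],[0,0,0.1],[0,0,0.1],[0,0,0],[0,0,0],[0,0,0],[0,0,0],[0,0,0]],"jaw":[0,0,0,0,0,0,0,0,0]}'
python3 go.py 0.5695 0.1460 0.155 100.8
python3 - <<'E'
from h import *
from cell import optics
p,d=optics.capture("wrist");p2,d2=optics.capture("side")
f=lambda im,s:cv2.resize(im[:,:,::-1],s,interpolation=cv2.INTER_CUBIC)
cv2.imwrite("pics/w7.png",np.hstack([f(p[180:380,220:420],(400,400)),f(p2[80:280,190:360],(340,400))]))
E
```

```text
time_s: 15.38
tcp_pos: [0.5698, 0.1462, 0.1565]
ee_rot: [180.0, 0.0, 100.9]
ft_force: [-0.4, 0.5, -1.2]
finger_gap: 0.131
grip_force: 42.2
t 15.3833 tcp [0.5698 0.1462 0.1565] rpy [179.96   0.   100.92] units xyz [-0.   -0.01  0.04] rot [0.01 0.   0.02] F [-0.4  0.5 -1.2] gap 0.13 grip 42.17049837112427
```

View pics/w7.png

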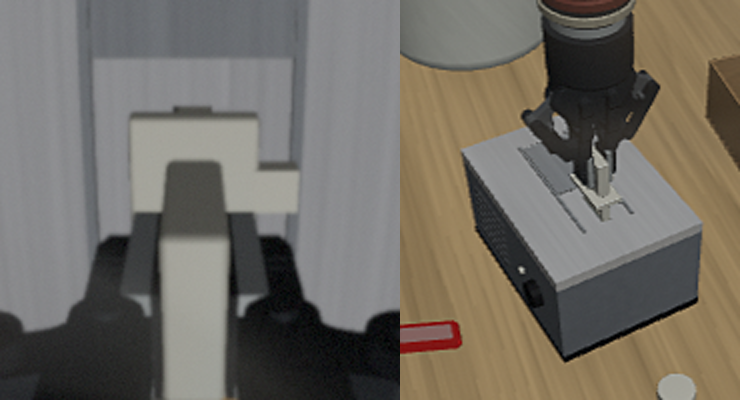

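The blade is through the slot, about 61 mm below the cover. The flange is about 23 mm clear, the shutter is still open, and the forces are near zero. Handing in.

```bash
python3 -c "
from cell import hand_in
print(hand_in())"
```

```text
the job is handed in; nothing more can be done
None
```

The job is handed in at about 15.5 s of the 58 s: the shutter is open at its stop, and the carrier hangs upright from the gripper with its blade about 61 mm through the slot, tab on the notch side, and no contact force showing; the system gave no verdict.

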